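# Set the mended jugs in their cork rings

## Task

The four mended jugs - narrow neck, one handle - stand unsteadily on their narrow feet. One after another, set each jug gently and upright into the cork support ring of its size, the smallest jug in the smallest ring and so on up to the largest jug in the largest ring, without knocking any over. Leave the open bowl and the beaker standing where they are.

Things in the scene. Friction and masses are not known exactly. Their poses are not given: they have to be found in the camera images.
- jug_tiny: smallest mended jug, fired clay, ochre glaze above, 100 g: 100 mm high, belly 58 mm across; wall a cone (60 degrees from level) from the 24 mm foot to the belly. Neck a cylinder, 24 mm across, from 66 mm up to the mouth. One handle on its +x side, inside the belly's outline, none on its y sides; starts within 0.7 rad of straight away from the robot. Origin: centre of the underside, z up.
- jug_small: second smallest mended jug, fired clay, ochre glaze above, 170 g: 117 mm high, belly 72 mm across; wall a cone (60 degrees from level) from the 30 mm foot to the belly. Neck a cylinder, 28 mm across, from 80 mm up to the mouth. One handle on its +x side, inside the belly's outline, none on its y sides; starts within 0.7 rad of straight away from the robot. Origin: centre of the underside, z up.
- jug_middle: second largest mended jug, fired clay, ochre glaze above, 270 g: 134 mm high, belly 86 mm across; wall a cone (60 degrees from level) from the 36 mm foot to the belly. Neck a cylinder, 32 mm across, from 94 mm up to the mouth. One handle on its +x side, inside the belly's outline, none on its y sides; starts within 0.7 rad of straight away from the robot. Origin: centre of the underside, z up.
- jug_large: largest mended jug, fired clay, ochre glaze above, 400 g: 152 mm high, belly 102 mm across; wall a cone (60 degrees from level) from the 42 mm foot to the belly. Neck a cylinder, 36 mm across, from 109 mm up to the mouth. One handle on its +x side, inside the belly's outline, none on its y sides; starts within 0.7 rad of straight away from the robot. Origin: centre of the underside, z up.
- ring_tiny: smallest of the four cork support rings, loose and light, flat on the bench: 62 mm outside, 38 mm inside diameter, 22 mm high, open through. Origin: centre of its underside. The smallest jug, seated in it, is carried by its conical wall on the ring's inner edge, its foot about 9 mm above the bench.
- ring_small: second smallest of the four cork support rings, loose and light, flat on the bench: 76 mm outside, 48 mm inside diameter, 25 mm high, open through. Origin: centre of its underside. The second smallest jug, seated in it, is carried by its conical wall on the ring's inner edge, its foot about 9 mm above the bench.
- ring_middle: second largest of the four cork support rings, loose and light, flat on the bench: 92 mm outside, 60 mm inside diameter, 31 mm high, open through. Origin: centre of its underside. The second largest jug, seated in it, is carried by its conical wall on the ring's inner edge, its foot about 9 mm above the bench.
- ring_large: largest of the four cork support rings, loose and light, flat on the bench: 108 mm outside, 72 mm inside diameter, 36 mm high, open through. Origin: centre of its underside. The largest jug, seated in it, is carried by its conical wall on the ring's inner edge, its foot about 9 mm above the bench.
- bowl: open clay bowl, no handle, 108 mm across the rim, 42 mm high, standing on its own broad foot; stays where it is. Origin: centre of its underside.
- beaker: wide-mouthed clay beaker, no handle, 74 mm across, 84 mm high, with a dark sooty band, standing on its own broad foot; stays where it is. Origin: centre of its underside.
There are look-alikes about, which are no part of the job. What is shaped like the beaker but blue or purple is not meant.

How it is judged (in metres and radians):
At the end, for the whole second after the job is handed in: Each jug rests, released, in the ring of its own size: foot within 10 mm of the ring's centre and 6 mm of its seated height, leaning under 0.15 rad (8.6 degrees); rings flat on the bench (within 0.1 rad and 5 mm); bowl and beaker upright within 25 mm of their start (horizontal distance between jug_tiny and ring_tiny below 0.01 m and z of jug_tiny in the frame of ring_tiny between 0.0034 and 0.0154 m and angle between each of jug_tiny, jug_small, jug_middle, jug_large's own z axis and vertical below 0.15 rad and angle between each of ring_tiny, ring_small, ring_middle, ring_large, bowl, beaker's own z axis and vertical below 0.1 rad and height (world z) of each of ring_tiny, ring_small, ring_middle, ring_large below 0.005 m and linear speed of each of jug_tiny, jug_small, jug_middle, jug_large below 0.02 m/s and angular speed of each of jug_tiny, jug_small, jug_middle, jug_large below 0.2 rad/s and horizontal distance between jug_small and ring_small below 0.01 m and z of jug_small in the frame of ring_small between 0.0028 and 0.0148 m and horizontal distance between jug_middle and ring_middle below 0.01 m and z of jug_middle in the frame of ring_middle between 0.0034 and 0.0154 m and horizontal distance between jug_large and ring_large below 0.01 m and z of jug_large in the frame of ring_large between 0.003 and 0.015 m and distance of each of bowl, beaker from where it was at the start of the episode below 0.025 m); the robot touches nothing.
It fails at once if a jug is knocked over (leans more than 0.8 rad) (angle between any of jug_tiny, jug_small, jug_middle, jug_large's own z axis and vertical above 0.8 rad).
It fails at once if a jug is rammed down on its ring (more than 100 N) (contact force between jug_tiny and ring_tiny above 100 N or contact force between jug_small and ring_small above 100 N or contact force between jug_middle and ring_middle above 100 N or contact force between jug_large and ring_large above 100 N).
It fails at once if a jug is dropped or flung (faster than 0.45 m/s with the fingers off it) ((contact force between jug_tiny and the fingers below 0.05 N and linear speed of jug_tiny above 0.45 m/s) or (contact force between jug_small and the fingers below 0.05 N and linear speed of jug_small above 0.45 m/s) or (contact force between jug_middle and the fingers below 0.05 N and linear speed of jug_middle above 0.45 m/s) or (contact force between jug_large and the fingers below 0.05 N and linear speed of jug_large above 0.45 m/s)).
It fails at once if the bowl or the beaker is moved by more than 25 mm (distance of any of bowl, beaker from where it was at the start of the episode above 0.025 m).
It also fails if it takes over 96 s, if anything falls off the work surface, if the arm or the gripper's body presses on something with over 40 N, if the wrist force passes 120 N, or if a joint passes its speed limit or range.

## Robot

A 6-joint arm with a two-finger parallel gripper is mounted at the origin on the work surface. World frame = base frame: x ahead of the robot, y to its left, z up, the work surface at z = 0. Lengths are in mm, angles in rad, forces in N, time in s.
With the tool pointing down it reaches from about 375 to 975 mm from the base axis. Payload 3.8 kg.
Tool frame: the origin (TCP) lies midway between the tips of the shut fingers; the grasp point (between the pads) lies env.pinch_z behind it (env.pinch_z is the distance from the TCP to the grasp point, in mm); y points along the fingers, z is the direction in which the jaws open and shut, and the axes are right-handed (so a half turn about y gives the same grasp; the last joint's range is limited). The gripper opens to 88 mm and grips with 3 to 60 N. Pads are 18 mm wide; open, the fingers measure 123 mm over their backs; the gripper's body (75 mm by 187 mm) begins 45 mm behind the grasp point.
Start: joints at [-1.169, 0.264, 1.604, -0, 1.274, -0.037], TCP at [286.77, -611.049, 238.706] pointing down, gripper open.
Joint ranges: [-2.63, 2.63], [-0.94, 2.18], [0.31, 2.57], [-1.31, 4.45], [0, 2.66], [-2.55, 2.55]. Speed limits (rad/s): [2.57, 2.57, 3.14, 3.14, 3.14, 3.14].

## Interface

Orientations are given as a 3x3 rotation matrix whose columns are the frame's x, y, z axes.
In Python, from bench import env, jaws, viewer, telemetry gives the robot as it stands. The module is installed in compiled form; this text tells all that it offers. Calls block until the motion is done:
- env.move_pose(position, orientation): joint-space move of the TCP to a pose.
- env.move_l(position, rate=150, frame=None, guard=None): straight line of the TCP; frame=None keeps the orientation; rate is the mean speed in mm/s. With guard (N) it stops when the force on the tool has changed by that much, and returns True; else False.
- env.move_j(angles): joint-space move.
- jaws.open_gripper() and jaws.grasp(f_grip=None): open the fingers fully, or close them until they stop; f_grip is the grip in N (None keeps the last).
- env.wait(seconds).
- env.ik(position, orientation): joint angles nearest the present ones, or None.
- viewer.read_camera(name): name is "side" or "top"; returns the picture (420x560x3 uint8, blue, green, red); there is no depth.
- viewer.camera_model(name): a dict with "fov_y" (degrees; the focal length in pixels is half the picture's height over the tangent of half this angle, whatever the lens; pixels are square), "cx", "cy" (the principal point, pixels), "k1" (the pictures are not rectified: a ray, as slopes to the right and down, at radius r is drawn at 1 + k1 r^2 times it, then the intrinsics apply), "R" (3x3) and "t" (3): a world point X has camera coordinates R X + t. Camera axes: x right, y down, z forward; pixel columns grow to the right and rows downward; lengths in mm; the calibration is good to about 2 mm. A picture is of the moment at which its call begins. camera_model takes no time and is no camera call.
A pose or a line that the arm cannot do raises env.Unreachable and nothing moves.
- env.sign_off(): hands the job in, once; it reports no verdict.
Readings, each from a call of its own:
- telemetry.get_clock(): time.
- telemetry.get_qpos(): joint angles.
- telemetry.get_qvel(): joint speeds.
- telemetry.get_effort(): joint torques, N m.
- telemetry.get_tcp_pos(): TCP position.
- telemetry.get_orientation(): TCP orientation.
- telemetry.get_wrist_force(): force on the tool from outside, world axes, zero at the start.
- telemetry.get_wrist_torque(): the same for the moment, N m.
- telemetry.get_gripper_width(): finger opening in mm.
Only numpy, scipy, OpenCV 4.12 (cv2) and the standard library are available. Lean on these libraries where they do the work, as an engineer would, in place of code of your own. Each camera call takes 0.05 s, during which the arm holds its last target. There are 200 camera calls.

## Working session

There is one attempt and no reset: what is moved stays moved. The work goes in short steps, each a Python script; the robot and the scene stay as the last script left them, time stands still between calls to the robot, and variables do not carry over. Pictures are saved under pics/ and viewed, about 12 in all and at most 16, crops included, and the job is handed in when it is done.

```bash
mkdir -p pics; python3 - <<'E'
from bench import env,jaws,viewer,telemetry
import cv2
for n in("top","side"):
    cv2.imwrite(f"pics/{n}0.png",viewer.read_camera(n)); print(n,viewer.camera_model(n))
print(env.pinch_z,telemetry.get_orientation(),telemetry.get_clock(),telemetry.get_gripper_width())
E
```

```text
top {'fov_y': 54.20647841772426, 'cx': 283.2492837858903, 'cy': 211.47436088292272, 'k1': -0.04171121324829654, 'R': array([[-0.00850063, -0.99942844, -0.032719  ],
       [-0.99706042,  0.01096302, -0.07583095],
       [ 0.07614631,  0.03197821, -0.99658373]]), 't': array([ 18.53140363, 508.49783689, 892.24156602])}
side {'fov_y': 43.307752319989184, 'cx': 276.60436168301, 'cy': 198.83145730414563, 'k1': -0.1325835866056076, 'R': array([[-0.72711684, -0.68629453, -0.0173469 ],
       [-0.42902149,  0.47397678, -0.76895161],
       [ 0.53594931, -0.55167547, -0.6390716 ]]), 't': array([364.27544487, 258.40238349, 830.98797266])}
18.700000000000003 [[-9.05270077e-01 -7.73053183e-04  4.24835838e-01]
 [-4.24836536e-01  1.80470547e-03 -9.05268281e-01]
 [-6.68830359e-05 -9.99998073e-01 -1.96216710e-03]] 0.1 88.12265916865582
```

View pics/top0.png

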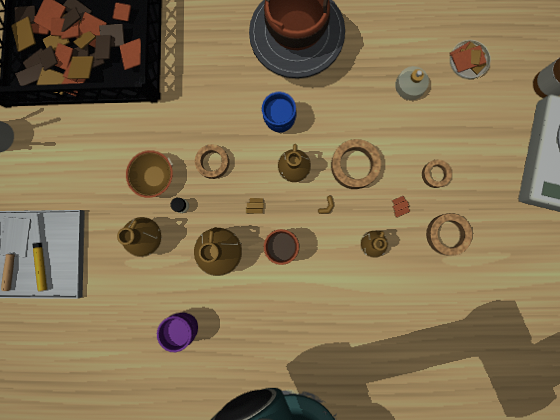

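View pics/side0.png

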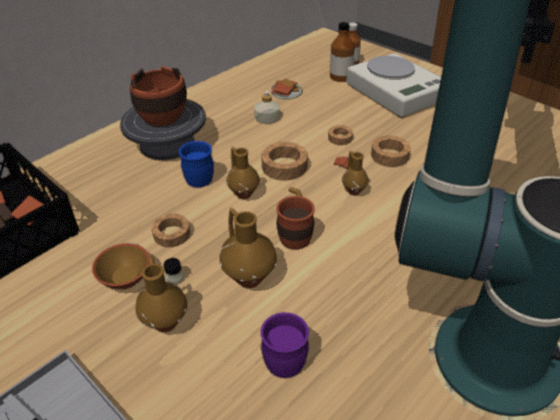

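Top view (up = +x, left = +y). The jugs are middle (139,237), large (217,250), small (294,163) and tiny (374,243). The rings are small (212,161), large (356,163), tiny (437,173) and middle (450,234). The bowl is at (149,173) and the beaker at (282,246). Next I'll segment rings and jugs and look at enlarged necks.

```bash
cat > h.py <<'E'
import cv2,numpy as np
from bench import env,jaws,viewer,telemetry
def intr(n):
    m=viewer.camera_model(n); f=210/np.tan(np.radians(m["fov_y"]/2))
    return m,np.array([[f,0,m["cx"]],[0,f,m["cy"]],[0,0,1]]),np.array([m["k1"],0,0,0.])
def cast(n,uv,z):
    m,K,D=intr(n); p=cv2.undistortPoints(np.float64(uv).reshape(-1,1,2),K,D).reshape(-1,2)
    d=np.c_[p,np.ones(len(p))]@m["R"]; c=-m["R"].T@m["t"]
    return c+d*((z-c[2])/d[:,2])[:,None]
def proj(n,X):
    m,K,D=intr(n); return cv2.projectPoints(np.float64(X).reshape(-1,1,3),cv2.Rodrigues(m["R"])[0],m["t"],K,D)[0].reshape(-1,2)
E
python3 - <<'E'
from h import *
im=cv2.imread("pics/top0.png")
m,K,D=intr("top");print(-m["R"].T@m["t"])
hsv=cv2.cvtColor(im,cv2.COLOR_BGR2HSV)
for p in [(198,161),(338,150),(426,173),(432,234),(480,150),(374,215)]: print(p,im[p[1],p[0]],hsv[p[1],p[0]])
J=dict(middle=(128,237),large=(210,250),small=(293,155),tiny=(380,241))
o=[cv2.resize(im[y-30:y+30,x-35:x+45],None,fx=5,fy=5,interpolation=cv2.INTER_CUBIC) for x,y in J.values()]
cv2.imwrite("pics/j.png",np.vstack([np.hstack(o[:2]),np.hstack(o[2:])]))
R=dict(small=(212,161),large=(356,163),tiny=(437,173),middle=(450,234))
o=[cv2.resize(im[y-30:y+30,x-40:x+40],None,fx=5,fy=5,interpolation=cv2.INTER_CUBIC) for x,y in R.values()]
cv2.imwrite("pics/r.png",np.vstack([np.hstack(o[:2]),np.hstack(o[2:])]))
E
```

```text
[439.21969397 -15.58615177 928.35963262]
(198, 161) [ 82 124 162] [ 16 126 162]
(338, 150) [ 74 112 146] [ 16 126 146]
(426, 173) [ 69 105 136] [ 16 126 136]
(432, 234) [ 67 104 137] [ 16 130 137]
(480, 150) [104 149 163] [ 23  92 163]
(374, 215) [ 97 138 164] [ 18 104 164]
```

View pics/j.png

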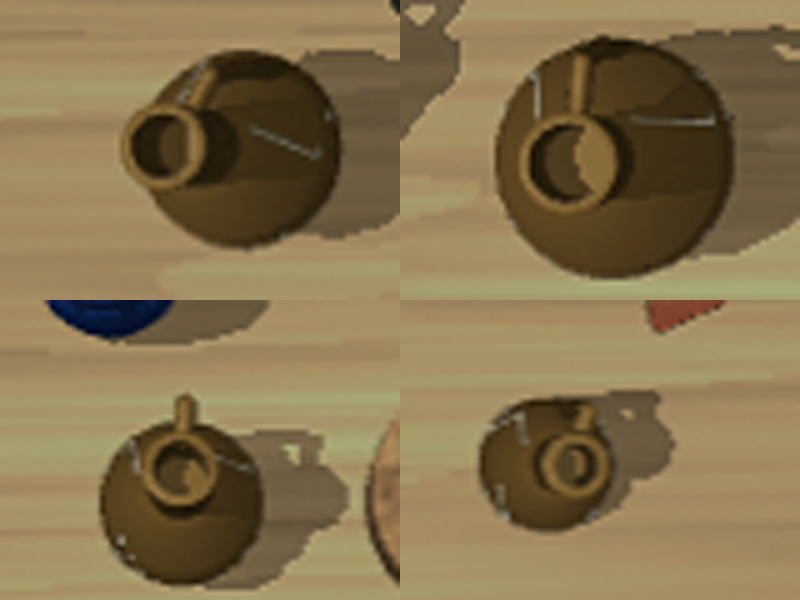

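View pics/r.png

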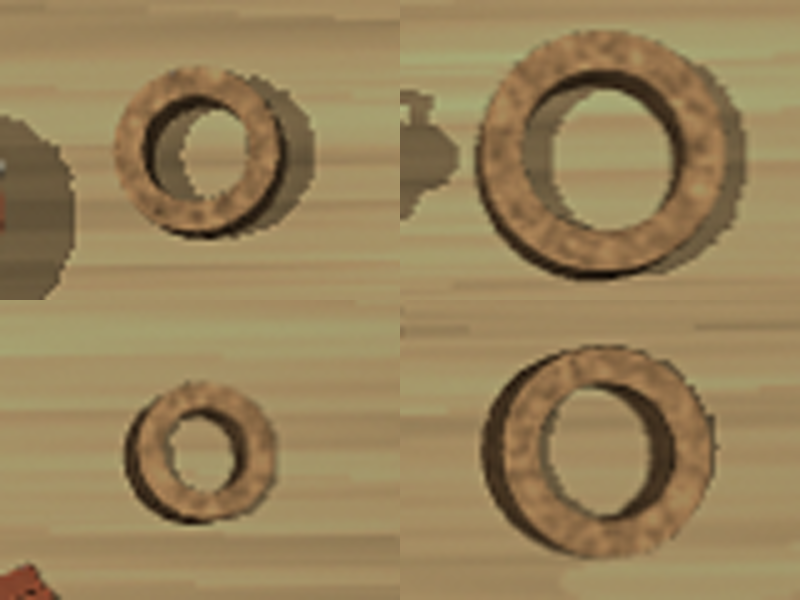

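Crops: mouth centres read as middle (125.2,235.8), large (209,251.8), small (293.6,158.6) and tiny (379.4,243.4). Ring top faces are clean circles of the expected diameters. I'll cast these and overlay them on both views.

```bash
cat >> h.py <<'E'
H=dict(tiny=100,small=117,middle=134,large=152); NR=dict(tiny=12,small=14,middle=16,large=18); NB=dict(tiny=66,small=80,middle=94,large=109)
RH=dict(tiny=22,small=25,middle=31,large=36); RR=dict(tiny=31,small=38,middle=46,large=54)
E
python3 - <<'E'
from h import *
C=lambda n,x0,y0,px,py:(x0+px/5-.4,y0+py/5-.4)
J=dict(middle=(93,207,163,146,212,70),large=(175,220,172,161,180,57),small=(258,125,180,170,184,99),tiny=(345,211,174,164,188,107))
R=dict(small=(172,131,198,150),large=(316,133,203,151),tiny=(397,143,207,151),middle=(410,204,208,152))
T=cv2.imread("pics/top0.png");S=cv2.imread("pics/side0.png")
def circ(c,r,z): a=np.linspace(0,2*np.pi,60);return np.c_[c[0]+r*np.cos(a),c[1]+r*np.sin(a),0*a+z]
out=dict(j={},r={})
k=3
T=cv2.resize(T,None,fx=k,fy=k);S=cv2.resize(S,None,fx=k,fy=k)
def draw(X,col):
    for I,n in((T,"top"),(S,"side")): cv2.polylines(I,[np.int32(proj(n,X)*k+1)],True,col,1)
for n,v in J.items():
    c=cast("top",[C(n,*v[:4])],H[n])[0]; h=C(n,v[0],v[1],v[4],v[5])
    print(n,c.round(1),"r",np.hypot(c[0],c[1]).round())
    for f in(.6,.7,.8,.9):
        d=(cast("top",[h],H[n]*f)[0]-c)[:2]; print("   tip",f,np.hypot(*d).round(1),np.arctan2(d[1],d[0]).round(2))
    out["j"][n]=c[:2].tolist(); draw(circ(c,NR[n],H[n]),(0,0,255)); draw(circ(c,NR[n]*1.3,0),(255,0,255))
for n,v in R.items():
    c=cast("top",[C(n,*v)],RH[n])[0]; print("ring",n,c.round(1)); out["r"][n]=c[:2].tolist()
    draw(circ(c,RR[n],RH[n]),(255,255,0)); draw(circ(c,RR[n],0),(0,255,0))
import json;json.dump(out,open("est.json","w"))
cv2.imwrite("pics/s1.png",S[120*k:340*k:,110*k:430*k][:, :][::1,::1]) 
I=S[120*k:340*k,120*k:430*k];cv2.imwrite("pics/s1.png",cv2.resize(I,(800,int(800*I.shape[0]/I.shape[1])),interpolation=cv2.INTER_AREA))
E
```

```text
middle [455.3 322.  134. ] r 558.0
   tip 0.6 33.0 0.07
   tip 0.7 32.3 -0.1
   tip 0.8 32.5 -0.26
   tip 0.9 33.6 -0.43
large [423.3 151.  152. ] r 449.0
   tip 0.6 42.5 0.24
   tip 0.7 41.4 0.16
   tip 0.8 40.5 0.09
   tip 0.9 39.9 0.01
small [607.2 -11.2 117. ] r 607.0
   tip 0.6 40.3 -0.04
   tip 0.7 37.5 -0.05
   tip 0.8 34.7 -0.05
   tip 0.9 31.8 -0.06
tiny [ 436.2 -181.2  100. ] r 472.0
   tip 0.6 27.8 -0.55
   tip 0.7 26.6 -0.49
   tip 0.8 25.4 -0.42
   tip 0.9 24.4 -0.34
ring small [624.7 174.4  25. ]
ring large [ 612.7 -148.    36. ]
ring tiny [ 590.8 -330.8   22. ]
ring middle [ 454.7 -351.3   31. ]
```

View pics/s1.png

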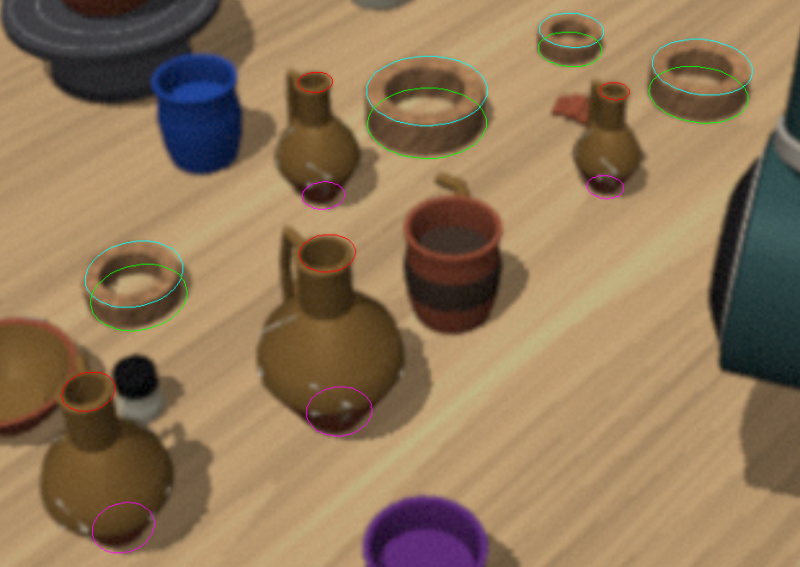

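Both views agree to about 2 mm, which is enough to grasp. Starting with the tiny jug.

```bash
cat >> h.py <<'E'
import json
E=json.load(open("est.json")); A=dict(tiny=-.4,small=-.06,middle=-.35,large=.05); F=dict(tiny=12,small=16,middle=22,large=30)
T=telemetry
def rot(a): return np.array([[-np.cos(a),0,np.sin(a)],[-np.sin(a),0,-np.cos(a)],[0,-1,0]])
def pick(n,lift=165,dxy=(0,0)):
    x,y=np.array(E["j"][n])+dxy; z=NB[n]+4; R=rot(A[n])
    p=T.get_tcp_pos()
    if p[2]<z+90: env.move_l([p[0],p[1],z+130])
    env.move_pose([x,y,z+75],R); env.move_l([x,y,z],rate=100)
    f0=T.get_wrist_force(); jaws.grasp(F[n]); f1=T.get_wrist_force()
    print(n,"tcp",T.get_tcp_pos().round(1),"w",round(T.get_gripper_width(),1),"dF",(f1-f0).round(1))
    env.move_l([x,y,z+lift],rate=120); env.wait(.3)
    print(" lifted w",round(T.get_gripper_width(),1),"F",(T.get_wrist_force()-f0).round(2),"t",T.get_clock())
def carry(n,dxy=(0,0),up=55,rate=250):
    x,y=np.array(E["r"][n])+dxy; z=T.get_tcp_pos()[2]
    env.move_l([x,y,z],rate=rate); env.move_l([x,y,NB[n]+4+up],rate=150); env.wait(.3)
    print(" over ring",T.get_tcp_pos().round(1),T.get_clock())
def shots(tag):
    for c in("top","side"): cv2.imwrite(f"pics/{c}_{tag}.png",viewer.read_camera(c))
E
python3 - <<'E'
from h import *
pick("tiny"); shots("t1"); carry("tiny"); shots("t2")
a=cv2.imread("pics/top_t2.png")[120:300,330:530];b=cv2.imread("pics/side_t2.png")[60:240,280:480]
cv2.imwrite("pics/t2.png",cv2.resize(np.hstack([a,b]),None,fx=2,fy=2))
E
```

```text
tiny tcp [ 436.2 -181.2   70. ] w 23.8 dF [-0.1  0.4 -0.4]
 lifted w 23.4 F [ 0.29 -1.31 -1.63] t 5.5167
 over ring [ 591.3 -331.2  126.1] 7.8083
```

View pics/t2.png

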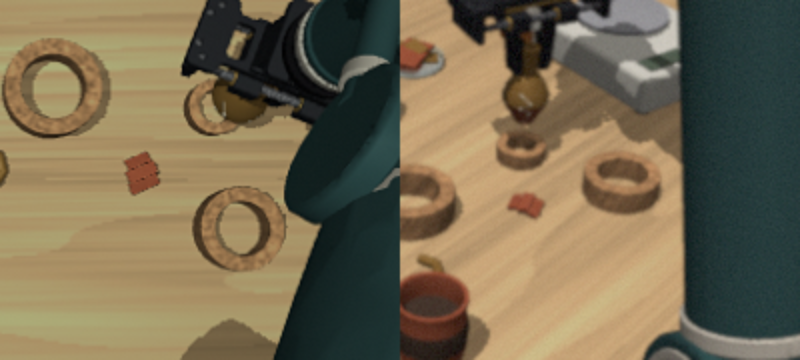

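The tiny jug hangs upright above its ring: foot at about (524,118) in the side crop, ring centre at about (521,150). Lowering and releasing.

```bash
cat >> h.py <<'E'
def place(n):
    p=T.get_tcp_pos(); z=NB[n]+4
    env.move_l([p[0],p[1],z+14],rate=100); env.wait(.2); f0=T.get_wrist_force()
    hit=env.move_l([p[0],p[1],z+5],rate=15,guard=3); env.wait(.2)
    print(" placed",n,hit,"foot z",round(T.get_tcp_pos()[2]-z,1),"dF",(T.get_wrist_force()-f0).round(1))
def release(n):
    p=T.get_tcp_pos(); jaws.open_gripper(); env.wait(.2); env.move_l([p[0],p[1],p[2]+70],rate=100); print(" t",T.get_clock())
E
python3 - <<'E'
from h import *
place("tiny"); release("tiny")
pick("small"); shots("s1"); carry("small",up=70); shots("s2")
a=cv2.imread("pics/top_s1.png")[120:300,330:530];b=cv2.imread("pics/side_s1.png")[60:240,280:480]
c=cv2.imread("pics/top_s2.png")[80:260,130:330];d=cv2.imread("pics/side_s2.png")[110:290,80:280]
cv2.imwrite("pics/s2.png",cv2.resize(np.vstack([np.hstack([a,b]),np.hstack([c,d])]),None,fx=1.65,fy=1.65))
E
```

```text
placed tiny True foot z 8.7 dF [-0.2  1.4  4.6]
 t 11.375
small tcp [607.2 -11.1  83.9] w 27.2 dF [ 1.2  1.2 -1.1]
 lifted w 27.5 F [ 0.14  0.02 -3.36] t 16.8583
 over ring [625.3 174.7 155.2] 18.9417
```

View pics/s2.png

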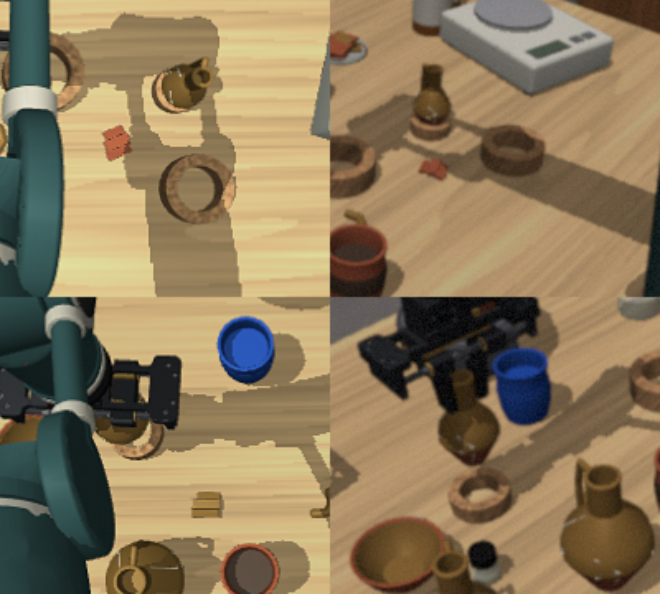

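The tiny jug is seated upright in its ring. The small jug hangs over its ring, so I'll check the foot pixel numerically: seen at about (80+(473-330)/1.65, 110+(460-297)/1.65) = (166.7,208.8).

```bash
python3 - <<'E'
from h import *
p=T.get_tcp_pos(); print(proj("side",[p[0],p[1],p[2]-84-3]), "ring c seen (171,230):",proj("side",[*E["r"]["small"],25]))
place("small"); release("small"); print(T.get_tcp_pos())
E
```

```text
[[168.39439352 209.59202173]] ring c seen (171,230): [[171.71307228 225.71579559]]
 placed small True foot z 8.0 dF [0.5 2.5 5.7]
 t 22.6417
[623.99304499 175.063721   161.35689038]
```

```bash
python3 - <<'E'
from h import *
z=NB["middle"]+4
pick("middle",lift=175); shots("m1"); carry("middle"); shots("m2")
a=cv2.imread("pics/top_m2.png")[80:260,130:330];b=cv2.imread("pics/side_m2.png")[110:290,80:280]
c=cv2.imread("pics/top_m2.png")[150:330,360:560];d=cv2.imread("pics/side_m2.png")[60:240,280:480]
cv2.imwrite("pics/m2.png",cv2.resize(np.vstack([np.hstack([a,b]),np.hstack([c,d])]),None,fx=1.65,fy=1.65))
p=T.get_tcp_pos(); print(proj("side",[p[0],p[1],p[2]-z])-[280,60],proj("side",[*E["r"]["middle"],31])-[280,60])
E
```

```text
middle tcp [455.4 322.2  98. ] w 31.5 dF [-0.5  0.8 -1.1]
 lifted w 31.2 F [-1.25 -0.53 -4.76] t 27.85
 over ring [ 455.1 -351.6  153.9] 32.0417
[[113.04834438  76.72505291]] [[111.86196175  85.4383473 ]]
```

View pics/m2.png

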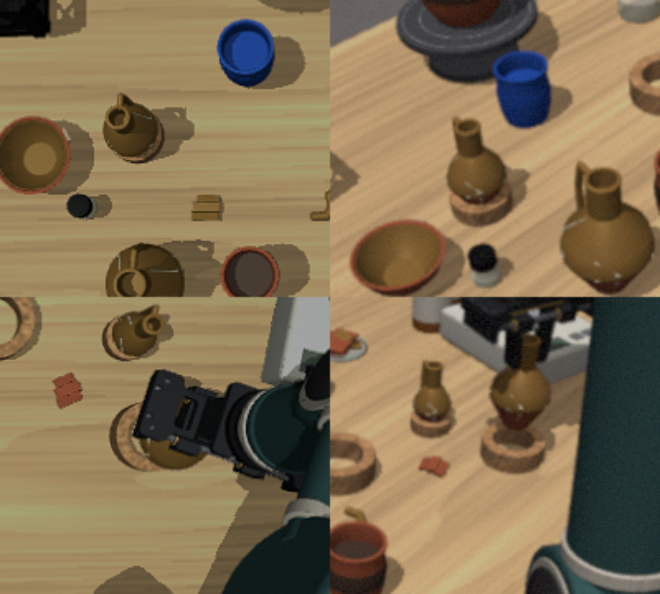

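The small jug is seated upright. The middle jug's foot is at (112.7,79) in the crop against (113,77) predicted, so it is well centred. Placing it, then the large jug.

```bash
python3 - <<'E'
from h import *
place("middle"); release("middle")
z=NB["large"]+4
pick("large",lift=165); carry("large",up=60); shots("l2")
a=cv2.imread("pics/top_l2.png")[100:310,280:560];b=cv2.imread("pics/side_l2.png")[60:270,200:480]
cv2.imwrite("pics/l2.png",cv2.resize(np.hstack([a,b]),None,fx=1.4,fy=1.4))
p=T.get_tcp_pos(); print(proj("side",[p[0],p[1],p[2]-z])-[200,60],proj("side",[*E["r"]["large"],36])-[200,60])
E
```

```text
placed middle True foot z 8.2 dF [0.3 0.2 6.4]
 t 35.525
large tcp [423.3 151.3 113. ] w 35.7 dF [-0.   1.9  0.7]
 lifted w 35.3 F [-0.69  0.21 -2.6 ] t 41.5167
 over ring [ 613.3 -148.1  174.1] 44.2333
[[84.99127129 85.53578359]] [[85.14150146 94.45975484]]
```

View pics/l2.png

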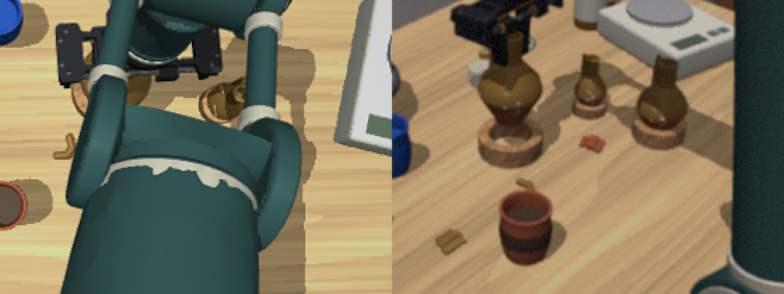

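The foot at about (84,88) in the crop matches the prediction (85,85.5), and the jug hangs upright. Placing, retreating and taking the final check.

```bash
python3 - <<'E'
from h import *
place("large"); release("large")
env.move_l([500,-148,330],rate=200); env.move_pose([287,-400,330],rot(-.9)); env.wait(.5); shots("end")
a=cv2.imread("pics/top_end.png")[100:310,80:500];b=cv2.imread("pics/side_end.png")[80:340,60:480]
cv2.imwrite("pics/end.png",cv2.resize(np.vstack([a,b]),None,fx=1.25,fy=1.25)); print(T.get_clock())
E
```

```text
placed large True foot z 7.7 dF [ 0.3 -0.4  8.7]
 t 47.7583
50.6583
```

View pics/end.png

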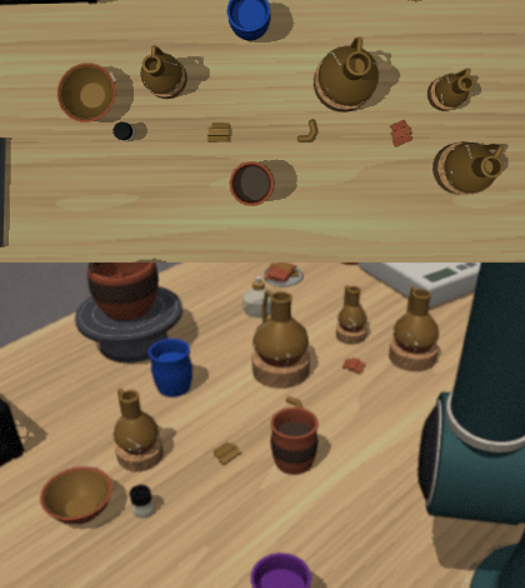

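All four jugs sit in their rings; the bowl and beaker look unmoved. A numeric lean check from the mouth positions before handing in: top pixels large (366,151), small (204.5,147), tiny (449.5,169.5), middle (473,233.5).

```bash
python3 - <<'E'
from h import *
P=dict(large=(358,64),small=(154,60),tiny=(462,87),middle=(491,167))
for n,(x,y) in P.items():
    c=cast("top",[(80+x/1.25,100+y/1.25)],H[n]+8.5)[0][:2]; d=c-E["r"][n]; print(n,d.round(1),"lean~",(np.hypot(*d)/H[n]).round(3))
a=cv2.absdiff(cv2.imread("pics/top0.png"),cv2.imread("pics/top_end.png")).max(2)
print("diff beaker",a[230:262,266:298].mean(),"bowl",a[150:196,126:172].mean())
E
```

```text
large [-2.2 -1.3] lean~ 0.017
small [ 5.3 -4.8] lean~ 0.061
tiny [-8.2  6.5] lean~ 0.105
middle [-1.6  0.5] lean~ 0.013
diff beaker 2.458984375 bowl 2.925803402646503
```

The large and middle jugs are fine. The tiny jug's figure is uncertain (a coarse pixel reading), so I'll look closer.

```bash
python3 - <<'E'
from h import *
t=cv2.imread("pics/top_end.png");s=cv2.imread("pics/side_end.png")
r=lambda i,x,y:cv2.resize(i[y-30:y+30,x-40:x+40],None,fx=5,fy=5,interpolation=cv2.INTER_CUBIC)
cv2.imwrite("pics/e2.png",np.vstack([np.hstack([r(t,442,172),r(s,341,130)]),np.hstack([r(t,208,158),r(s,168,222)])]))
for n in("tiny","small"):
    X=[[*E["r"][n],RH[n]],[*E["r"][n],H[n]+8.5]]
    for c,o in(("top",dict(tiny=(442,172),small=(208,158))),("side",dict(tiny=(341,130),small=(168,222)))): print(n,c,((proj(c,X)-np.array(o[n])+[40,30]+.4)*5).round())
E
```

```text
tiny top [[182. 156.]
 [255. 120.]]
tiny side [[203. 158.]
 [213.   6.]]
small top [[218. 165.]
 [166. 115.]]
small side [[221. 171.]
 [182. -26.]]
```

View pics/e2.png

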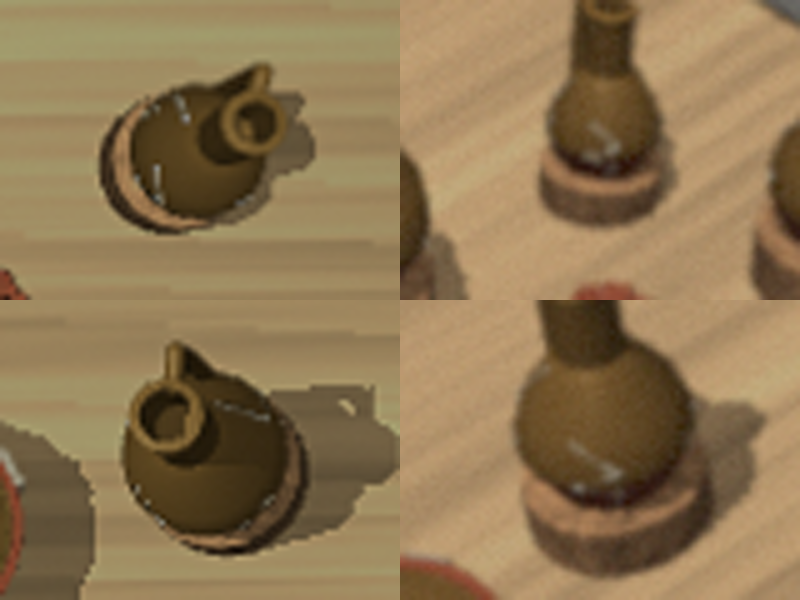

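The close-up resolves it. The tiny jug's mouth is at (254,122) against (255,120) predicted for an upright, centred jug, and the small jug's at (168,114) against (166,115). Both are under 0.02 rad lean. Handing in.

```bash
python3 -c "
from h import *
env.sign_off(); print(T.get_clock())"
```

```text
the job is handed in; nothing more can be done
the job is handed in; nothing more can be done
```

All four jugs are in the cork rings of their own size, set down one at a time from smallest to largest, and the job is handed in. I gripped each jug by the neck, lowered it until it touched the ring lightly, and let go. It was handed in at about 51 s of the 96 s allowed; the hand-in reports no verdict.

**Seating:** at contact each foot was 7.7–8.7 mm above the bench, against the nominal 9 mm, and the contact forces were under 9 N.

**Lean:** in the last pictures all four jugs stand within about 0.02 rad of upright, over their rings' measured centres.

**One check that disagreed:** a first coarse pixel reading gave leans of about 0.1 rad for the tiny jug and 0.06 rad for the small one. Enlarged crops put both mouths within half a pixel of where an upright jug's would be, so I took the coarse reading as a misreading.

**Bowl and beaker:** comparing the top pictures from start and end shows no visible movement of either.

**Camera offset:** the top and side views disagreed by a steady 2 mm or so, which is within the stated calibration.

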